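# Aim the display spotlight at the green gem

### The arm

A 6-joint arm with a two-finger parallel gripper is mounted at the origin on a cart in front of the work surface, level with it; the furniture and walls round the work are solid. World frame = base frame: x ahead of the robot, y to its left, z up, the work surface at z = 0. Lengths are in m, angles in rad, forces in N, time in s.
With the tool pointing down it reaches from about 0.35 to 0.775 m from the base axis. Payload 7.3 kg.
Tool frame: the origin (TCP) lies on the front face of the gripper's body, between the roots of the fingers; the fingertips stand 66 mm ahead of it and the grasp point (between the pads) lies 47 mm ahead of it; z points along the fingers, y is the direction in which the jaws open and shut (so a half turn about z gives the same grasp; the last joint's range is limited). The gripper opens to 92 mm and grips with 3 to 60 N. Pads are 19 mm wide; open, the fingers measure 130 mm over their backs; the gripper's body (75 mm by 190 mm) begins 47 mm behind the grasp point.
Start: joints at [-1.495, 0.342, 1.524, -0, 1.275, -0.146], TCP at [0.116, -0.512, 0.292] pointing down, gripper open.
Joint ranges: [-2.53, 2.53], [-0.77, 2.02], [0.04, 2.7], [-1, 4.14], [0.28, 2.66], [-3.11, 3.11]. Speed limits (rad/s): [2.57, 2.57, 3.14, 3.14, 3.14, 3.14].

### API

Orientations are given as [roll, pitch, yaw] about the fixed x, y, z axes, in that order (R = Rz(yaw) Ry(pitch) Rx(roll)).
In Python, from cell import observe, read_camera, hand_in, search_frame, tip_of gives the robot as it stands. The module is installed in compiled form; this text tells all that it offers.
- The arm moves only by the tool apply_moves, never from a script. Its argument "motion" is a list of rows, each an object with "offset": the shift along the tool's x, y, z in mm, a list of three; "rotation": the turn, a rotation vector about the tool's x, y, z in rad, a list of three. In form: [{"offset": [x, y, z], "rotation": [rx, ry, rz]}, ...]. A call has 1 to 12 rows; each row shifts and turns the pose as measured when the row begins, along the tool's axes as they then stand; what a row does not reach is not made up. A row lasts 1/12 s, in which the tool goes at most 41.7 mm and 7.16 degrees, less where a joint would pass 70% of its speed; a pose out of reach is approached as far as the arm can. A call with a gripper value outside its range is refused whole. "grip" is the closure, from 0 (fully open) to 1 (shut), set as the call begins (left out, the last holds). The fingers move at their own pace and stop on an object; "grip_force" is the grip in N (left out, the last holds). Time passes only in rows, so rows that do not move let the fingers close. It gives the time, the measured TCP pose, the force and the opening at its end, in the units of the state.
- observe(): the state, without advancing time (a new reading comes with each control period).
- read_camera(name): name is "scene" or "side" or "wrist"; returns a dict with "img" (480x640x3 uint8, red, green, blue), "camera_matrix" (3x3 intrinsics, pixels), "R" (3x3) and "t" (3): a world point X has camera coordinates R X + t; the wrist camera has in their place "tool_from_camera" (4x4, takes a point from camera to tool coordinates, whose origin is the TCP and whose axes are the flange's). Camera axes: x right, y down, z forward; pixel columns grow to the right and rows downward; lengths in m; the calibration is good to about 2 mm. The wrist camera is an equidistant fisheye: a pixel r from the principal point sees the ray r / f radians off the axis. A picture is of the moment at which its call begins: read the wrist's pose just before it. There is no depth.
- hand_in(): hands the job in, once; it reports no verdict.
Trained networks look in a picture, given as the dict that the camera call returned (one of the last four; its "shot" number tells which), for a name from the list of things; names that differ only in an ending like _2 or _b are one class to them, and where a whole thing is asked for, a point or a joint stands for the part that bears it (a point fixed in the world has none). Each returns a list of dicts, best first, with "score" (0 to 1); they miss things now and then, are a little off and sometimes report something else, mostly with a low value. They report only what shows in the picture. A call takes as long as a camera call.
- search_frame(query, picture): "location" ([x, y, z] in m, in world coordinates, good to about 4 mm: the middle of the surface that is visible of it).
- tip_of(query, picture): "location" ([x, y, z] in m, in world coordinates, good to about 4 mm: a listed point, or the origin of a listed thing).
The state is a dict: "time": time; "qpos": joint angles; "qvel": joint speeds; "joint_efforts": joint torques, N m; "tool_pos": TCP position; "tool_rot": TCP orientation; "contact_force": force on the tool from outside, world axes, zero at the start; "torque": the same for the moment, N m; "opening": finger opening in m.
Only numpy, scipy, OpenCV 4.12 (cv2) and the standard library are available. Lean on these libraries where they do the work, as an engineer would, in place of code of your own. Each camera call takes 0.05 s, during which the arm holds its last target.

### The job

Aim the little display spotlight at the jar with the green gem: turn the black knob on its base, a little at a time, until the lamp's orange sight line points at the middle of that jar, then let go. Move the lamp only by its knob, without touching the lamp head, and leave the green jar where it stands.

Things in the scene. Friction and masses are not known exactly. Their poses are not given: they have to be found in the camera images.
- aim_knob_grip (a point): grip point of the black knob, on its vertical axis, 51 mm above the table: centre of a bar handle 44 mm long (x, white line at its +x end), 14 mm wide (y), top 7 mm above the point. Below the bar a skirt 48 mm across, its top 28 mm above the table. It sits on an aluminium housing 76 mm wide, 18 mm high, fixed to the table, 105 mm behind the lamp's pivot
- aim_knob (a joint): angle of the knob in rad, counterclockwise from above positive, stops at -1.2 and 1.2. The lamp head turns the same way by half the knob's angle, without play; at 0 it points straight ahead along the housing. About 0.04 N m of friction; it stays where it is left. Every jar is reached with less than 1.5 rad of turning from the start
- lamp_head: lamp head: dark barrel 98 mm long, 35 mm across at the mouth, in a steel yoke, orange sight line along its top; top about 85 mm above the table, mouth about 70 mm ahead of the pivot. Origin on the vertical pivot, 42 mm above the table; x level along the beam (the barrel dips 13 degrees), y to its left, z up. It pans about z, driven by the knob
- jar_green_mid (a point): centre of the round black gem jar with clear top that holds the green gem: 33 mm across, 22 mm high, loose on the white plate (6 mm thick) ahead of the lamp, about 150 mm from its pivot; point 11 mm above its underside. Like jars with a blue and a peach gem stand about 60 mm from jar to jar; which stands where varies

How it is judged:
At the end, for the whole second after the job is handed in: the lamp's line of aim passes within 14 mm of the middle of the green jar, seen from above, and the knob is at rest (y of jar_green_mid in the frame of lamp_head between -0.014 and 0.014 m and x of jar_green_mid in the frame of lamp_head above 0.05 m and velocity of joint aim_knob between -0.05 and 0.05 rad/s); the robot touches nothing.
It fails at once if the robot touches the lamp head with more than 2 N (contact force between any of the fingers, the arm and lamp_head above 2 N).
It fails at once if the green jar is shifted by more than 10 mm (distance of jar_green_mid from where it was at the start of the episode above 0.01 m).
It also fails if it takes over 32 s, if anything falls off the work surface, if the arm or the gripper's body presses on something with over 40 N, if the wrist force passes 120 N, or if a joint passes its speed limit or range.

## Working session

There is one attempt and no reset: what is moved stays moved. The work goes in short steps, Python scripts to look and compute and a tool call to move; the robot and the scene stay as the last step left them, time stands still between calls to the robot, and variables do not carry over. Pictures are saved under pics/ and viewed, and the job is handed in when it is done.

Besides the shell and the picture viewer there is one more tool, called after ">>>" by a JSON object that holds its "method" and its "body", one argument or row to a line. apply_moves: Moves the arm, as the interface text tells. Its arguments: {"type":"object","properties":{"motion":{"type":"array"},"grip":{"type":"number"},"grip_force":{"type":"number"}},"required":["motion"]}

```bash
mkdir -p pics
cat > h.py <<'E'
import numpy as np, cv2
from cell import *
def save(p,n): cv2.imwrite('pics/'+n+'.png',p['img'][:,:,::-1])
E
python3 - <<'E'
from h import *
print({k:np.round(v,3).tolist() for k,v in observe().items()})
for c in ['scene','side']:
    p=read_camera(c); save(p,c+'1')
    for q in ['aim_knob_grip','lamp_head','jar_green_mid']:
        print(c,q,[(np.round(d['location'],4).tolist(),round(d['score'],2)) for d in tip_of(q,p)[:3]])
        print(c,q,'sf',[(np.round(d['location'],4).tolist(),round(d['score'],2)) for d in search_frame(q,p)[:3]])
E
```

```text
{'time': 0.0, 'qpos': [-1.495, 0.343, 1.525, -0.0, 1.275, -0.146], 'qvel': [-0.002, 0.0, -0.002, 0.001, 0.001, -0.001], 'joint_efforts': [-0.002, -43.125, -24.422, 0.072, 0.056, -0.0], 'tool_pos': [0.116, -0.512, 0.292], 'tool_rot': [-3.14, -0.0, 0.222], 'contact_force': [-0.295, -1.18, -0.088], 'torque': [-0.012, -0.027, -0.028], 'opening': 0.092}
scene aim_knob_grip [([0.5281, -0.0707, 0.0516], 0.87)]
scene aim_knob_grip sf [([0.5262, -0.0793, 0.0392], 0.62)]
scene lamp_head [([0.626, -0.102, 0.0447], 0.81)]
scene lamp_head sf [([0.6332, -0.1157, 0.069], 0.85)]
scene jar_green_mid [([0.7594, -0.1832, 0.0158], 0.71)]
scene jar_green_mid sf []
side aim_knob_grip [([0.5296, -0.0714, 0.0506], 0.84)]
side aim_knob_grip sf [([0.5265, -0.0815, 0.0382], 0.65)]
side lamp_head [([0.6291, -0.0955, 0.0398], 0.82)]
side lamp_head sf [([0.6352, -0.1081, 0.073], 0.89)]
side jar_green_mid [([0.7595, -0.18, 0.0186], 0.9)]
side jar_green_mid sf [([0.7518, -0.1838, 0.0211], 0.97)]
```

View pics/scene1.png

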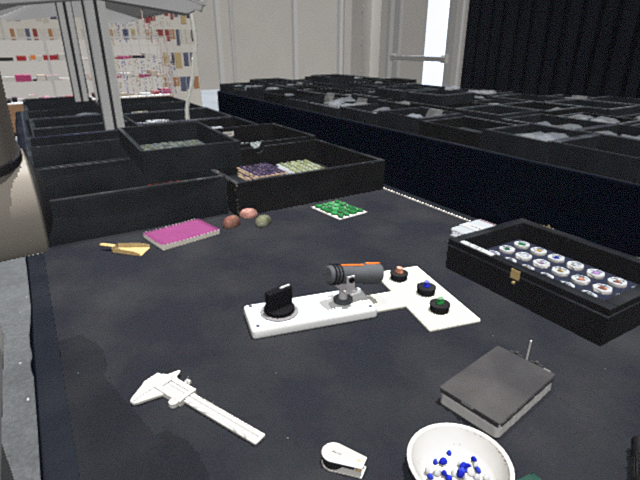

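View pics/side1.png

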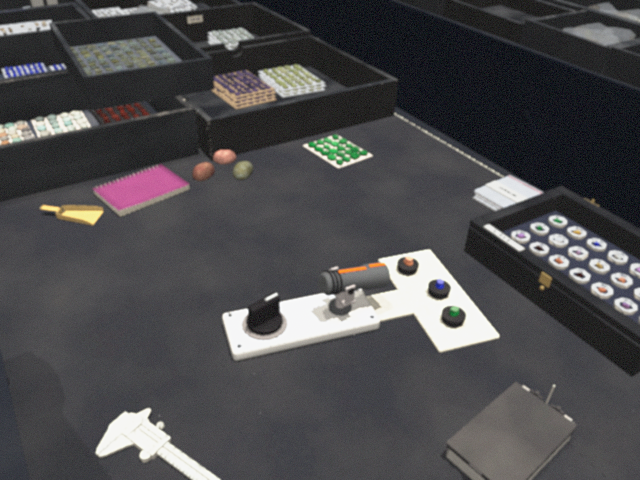

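The scene view shows the green jar at (440,305), nearest the camera. The lamp's orange line, at about (340-380,265), points towards the peach jar. Next I'll measure the headings.

```bash
cat >> h.py <<'E'
def crop(p,n,x0,y0,x1,y1,s):
    c=p['img'][y0:y1,x0:x1,::-1]; cv2.imwrite('pics/'+n+'.png',cv2.resize(c,None,fx=s,fy=s,interpolation=cv2.INTER_CUBIC))
def P(p): return p['camera_matrix']@np.hstack([p['R'],np.reshape(p['t'],(3,1))])
def tri(a,ua,b,ub):
    X=cv2.triangulatePoints(P(a),P(b),np.array(ua,float).reshape(2,1),np.array(ub,float).reshape(2,1)); return (X[:3]/X[3]).ravel()
def plane(p,u,z):
    K,R,t=p['camera_matrix'],p['R'],np.ravel(p['t']); d=R.T@np.linalg.inv(K)@np.array([u[0],u[1],1.]); c=-R.T@t
    return c+d*(z-c[2])/d[2]
def orange(p):
    h=cv2.cvtColor(p['img'],cv2.COLOR_RGB2HSV); m=(h[:,:,0]>4)&(h[:,:,0]<20)&(h[:,:,1]>170)&(h[:,:,2]>120)
    n,l,s,c=cv2.connectedComponentsWithStats(m.astype('uint8'))
    ys,xs=np.nonzero(m); return np.c_[xs,ys]
def heading(a,b):
    out=[]
    E=[]
    for p in (a,b):
        o=orange(p).astype(float); k=(o[:,0]>300)&(o[:,0]<395)&(o[:,1]>230)&(o[:,1]<300); o=o[k]
        c=o.mean(0); v=np.linalg.svd(o-c)[2][0]; v*=np.sign(v[0]); s=(o-c)@v
        E.append((c+v*s.min(),c+v*s.max(),len(o)))
    r=tri(a,E[0][0],b,E[1][0]); f=tri(a,E[0][1],b,E[1][1])
    return E,r,f
E
python3 - <<'E'
from h import *
a=read_camera('scene');b=read_camera('side')
crop(a,'s2',230,240,490,350,3); crop(b,'d2',210,240,510,370,2.6)
for p in(a,b): print(P(p).round(2).tolist(), (-p['R'].T@np.ravel(p['t'])).round(3))
E,r,f=heading(a,b);print(E,r,f,np.arctan2(*(f-r)[[1,0]]))
E
```

```text
[[550.63, 7.78, -125.14, -84.08], [15.63, 34.72, -527.91, 230.72], [0.47, 0.79, -0.39, 0.55]] [ 0.253 -0.643  0.402]
[[630.01, -83.92, -169.66, -136.48], [-64.86, -130.1, -606.35, 279.07], [0.43, 0.69, -0.58, 0.59]] [ 0.289 -0.571  0.552]
[(array([341.00687739, 265.09286614]), array([378.02601917, 262.35133982]), 68), (array([337.96147662, 271.7870732 ]), array([382.93668035, 263.65001901]), 108)] [ 0.62197051 -0.10272464  0.08482492] [ 0.69068089 -0.10771222  0.07436678] -0.07246144038868714
```

View pics/s2.png

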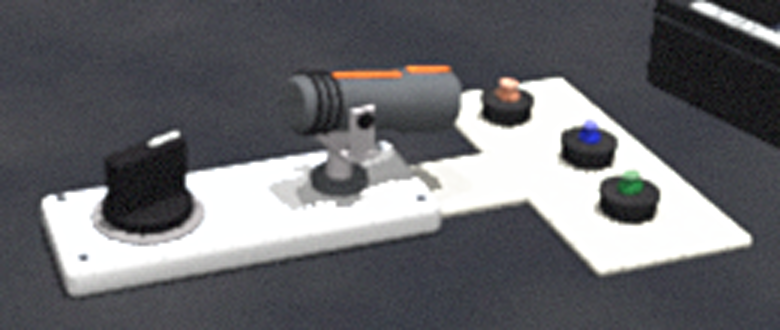

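View pics/d2.png

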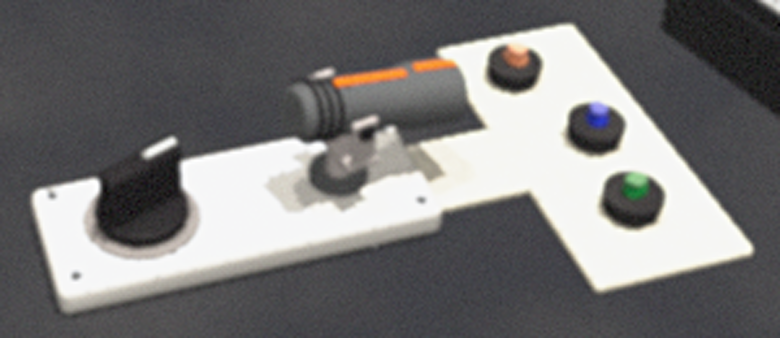

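Run:
```python
from h import *
a=read_camera('scene');b=read_camera('side')
A=lambda s:(230+s[0]/3,240+s[1]/3); B=lambda s:(210+s[0]/2.6,240+s[1]/2.6)
def sh(n,p,u,v,z):
    x,y=plane(p,u,z),plane(p,v,z); print(n,x.round(4),y.round(4),'ang',np.arctan2(*(y-x)[[1,0]]).round(3),'len',np.linalg.norm(y-x).round(4))
sh('bar scene',a,A((107,158)),A((182,134)),.058)
sh('bar side',b,B((101,177)),B((178,142)),.058)
sh('hous near edge scene',a,A((75,278)),A((438,225)),.018)
sh('hous near edge side',b,B((62,300)),B((438,220)),.018)
sh('hous far edge side',b,B((38,185)),B((330,135)),.018)
# jars top centre z=.028
print('green', plane(a,A((629,189)),.028),plane(b,B((632,191)),.028))
print('blue', plane(a,A((589,138)),.028),plane(b,B((596,121)),.028))
print('peach', plane(a,A((507,97)),.028),plane(b,B((515,61)),.028))
print('pivot base', plane(a,A((340,177)),.02),plane(b,B((338,172)),.02))
o=observe();print(o['tool_pos'],o['tool_rot'])
```

```text
bar scene [ 0.5055 -0.0766  0.058 ] [ 0.5491 -0.074   0.058 ] ang 0.061 len 0.0437
bar side [ 0.5056 -0.08    0.058 ] [ 0.5494 -0.0763  0.058 ] ang 0.085 len 0.044
hous near edge scene [ 0.4713 -0.1088  0.018 ] [ 0.6485 -0.161   0.018 ] ang -0.286 len 0.1847
hous near edge side [ 0.47   -0.1072  0.018 ] [ 0.6555 -0.1533  0.018 ] ang -0.244 len 0.1912
hous far edge side [ 0.4926 -0.0295  0.018 ] [ 0.6438 -0.072   0.018 ] ang -0.274 len 0.1571
green [ 0.74349591 -0.19693222  0.028     ] [ 0.74642149 -0.19387538  0.028     ]
blue [ 0.76438545 -0.14534957  0.028     ] [ 0.76705281 -0.14322418  0.028     ]
peach [ 0.75866378 -0.08323994  0.028     ] [ 0.76206329 -0.08076834  0.028     ]
pivot base [ 0.63122133 -0.09803615  0.02      ] [ 0.63014424 -0.10027638  0.02      ]
[ 0.11550932 -0.51215008  0.29222991] [3.14150141e+00 4.37956428e-05 2.21792865e-01]
```

Run:
```python
from h import *
a=read_camera('scene');b=read_camera('side')
H={'green':(45,80,120),'blue':(110,130,120),'peach':(4,20,90)}
box={'scene':(380,255,460,325),'side':(390,245,480,335)}
C={}
for n,p in(('scene',a),('side',b)):
    x0,y0,x1,y1=box[n]; h=cv2.cvtColor(p['img'],cv2.COLOR_RGB2HSV)[y0:y1,x0:x1]
    for g,(l,u,s) in H.items():
        m=(h[...,0]>=l)&(h[...,0]<=u)&(h[...,1]>s)&(h[...,2]>60)
        ys,xs=np.nonzero(m); C[n,g]=(xs.mean()+x0,ys.mean()+y0); 
    # dark jar bodies
    m=(h[...,2]<75).astype('uint8'); k,l,st,ce=cv2.connectedComponentsWithStats(m)
    for i in range(1,k):
        if st[i,4]>80: print(n,'dark',st[i],(ce[i]+[x0,y0]).round(1), plane(p,ce[i]+[x0,y0],.02).round(4))
for g in H: print(g,C['scene',g],C['side',g],tri(a,C['scene',g],b,C['side',g]).round(4),plane(a,C['scene',g],.03).round(4),plane(b,C['side',g],.03).round(4))
crop(b,'j2',390,240,510,350,6)
for p in (a,b):
  for q in ['jar_green_mid']: print([(d['location'],d['score']) for d in tip_of(q,p)+search_frame(q,p)])
```

```text
scene dark [   0    0   80   45 1023] [428.4 271. ] [ 0.818  -0.0946  0.02  ]
scene dark [ 37  28  18  13 151] [425.5 290.1] [ 0.764  -0.1447  0.02  ]
scene dark [ 50  44  19  15 186] [439.  307.3] [ 0.7437 -0.1965  0.02  ]
scene dark [  0  53  42  17 442] [398.3 317.7] [ 0.6701 -0.1869  0.02  ]
side dark [  0   0  41  10 195] [406.  248.1] [ 0.7907 -0.0417  0.02  ]
side dark [ 41   0  49  61 804] [466.9 268. ] [ 0.8382 -0.1252  0.02  ]
side dark [  8  14  19  16 127] [406.8 268.4] [ 0.7602 -0.0816  0.02  ]
side dark [ 39  36  19  18 165] [436.4 291.6] [ 0.7636 -0.1431  0.02  ]
side dark [ 52  65  22  17 196] [453.6 319.7] [ 0.7458 -0.1975  0.02  ]
side dark [  0  71  36  19 361] [406.  326.9] [ 0.6827 -0.1762  0.02  ]
green (np.float64(439.6), np.float64(301.8285714285714)) (np.float64(453.69444444444446), np.float64(313.22222222222223)) [ 0.7485 -0.1927  0.0265] [ 0.7433 -0.1967  0.03  ] [ 0.7457 -0.1954  0.03  ]
blue (np.float64(426.1470588235294), np.float64(284.7352941176471)) (np.float64(439.2142857142857), np.float64(285.6666666666667)) [ 0.7689 -0.1409  0.0271] [ 0.7644 -0.1446  0.03  ] [ 0.7665 -0.1434  0.03  ]
peach (np.float64(398.5625), np.float64(270.75)) (np.float64(408.0163934426229), np.float64(261.75409836065575)) [ 0.766  -0.0751  0.0258] [ 0.7593 -0.0811  0.03  ] [ 0.7627 -0.0794  0.03  ]
[([0.7553, -0.1846, 0.0198], 0.87), ([0.6278, -0.0997, 0.0434], 0.19), ([0.7513, -0.1929, 0.0187], 0.71)]
[([0.759, -0.1811, 0.0158], 0.84), ([0.5306, -0.0727, 0.0499], 0.37), ([0.7536, -0.1862, 0.0205], 0.97)]
```

View pics/j2.png

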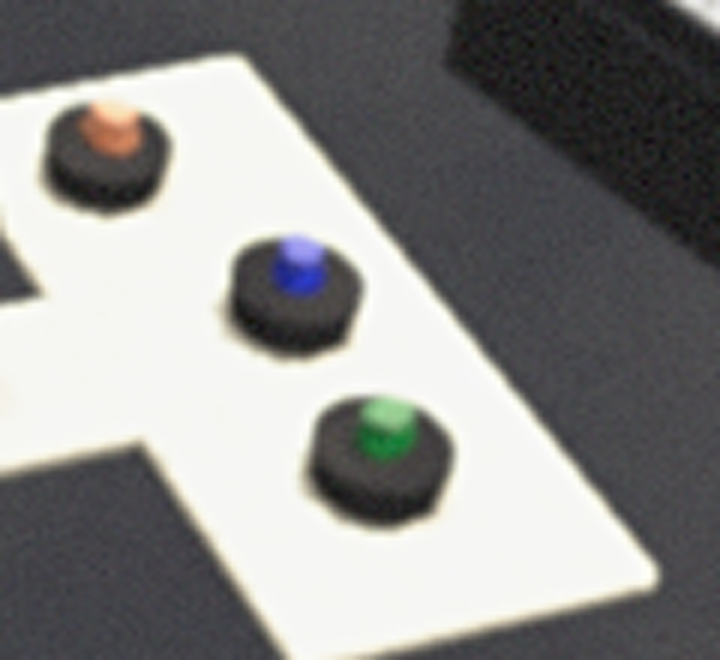

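>>> {"method": "apply_moves", "body": {
  "motion": [
    {"offset": [40, 0, 0], "rotation": [0, 0, 0]},
    {"offset": [40, 0, 0], "rotation": [0, 0, 0]},
    {"offset": [40, 0, 0], "rotation": [0, 0, 0]},
    {"offset": [40, 0, 0], "rotation": [0, 0, 0]},
    {"offset": [30, -28, 0], "rotation": [0, 0, 0]},
    {"offset": [30, -28, 0], "rotation": [0, 0, 0]},
    {"offset": [30, -28, 0], "rotation": [0, 0, 0]},
    {"offset": [30, -28, 0], "rotation": [0, 0, 0]},
    {"offset": [0, 0, 0], "rotation": [0, 0, 0]}
  ]
}}

```text
time: 1.95
tool_pos: [0.3717, -0.34, 0.2901]
tool_rot: [3.14, 0.0, 0.212]
contact_force: [-0.0, -0.4, 0.4]
opening: 0.0916
```

The picture shows the green jar in the side view at (454,316), which my plane projection puts near (0.746,-0.195). The network point is about 15 mm away from that, so I'll use the wrist camera as a third view.

>>> {"method": "apply_moves", "body": {
  "motion": [
    {"offset": [27, -29, 0], "rotation": [0, 0, 0.012]},
    {"offset": [27, -29, 0], "rotation": [0, 0, 0.012]},
    {"offset": [27, -29, 0], "rotation": [0, 0, 0.012]},
    {"offset": [27, -29, 0], "rotation": [0, 0, 0.012]},
    {"offset": [27, -29, 0], "rotation": [0, 0, 0.012]},
    {"offset": [27, -29, 0], "rotation": [0, 0, 0.02]},
    {"offset": [27, -29, 0], "rotation": [0, 0, 0.02]},
    {"offset": [18, -20, 0], "rotation": [0, 0, 0.02]},
    {"offset": [0, 0, 0], "rotation": [0, 0, 0]},
    {"offset": [0, 0, 0], "rotation": [0, 0, 0]}
  ]
}}

```text
time: 2.78
tool_pos: [0.5438, -0.0785, 0.2897]
tool_rot: [3.136, -0.003, 0.088]
contact_force: [-0.0, 0.2, 0.0]
opening: 0.0918
```

```bash
cat >> h.py <<'E'
from scipy.spatial.transform import Rotation as Ro
def wray(p,o,u):
    K=p['camera_matrix'];T=np.array(p['tool_from_camera'])
    x=(np.array(u,float)-[K[0,2],K[1,2]])/[K[0,0],K[1,1]]; th=np.linalg.norm(x)
    d=np.r_[np.sin(th)*x/max(th,1e-9),np.cos(th)]
    R=Ro.from_euler('xyz',o['tool_rot']).as_matrix()
    return o['tool_pos']+R@T[:3,3], R@T[:3,:3]@d
def wplane(p,o,u,z):
    c,d=wray(p,o,u); return c+d*(z-c[2])/d[2]
def wproj(p,o,X):
    R=Ro.from_euler('xyz',o['tool_rot']).as_matrix(); T=np.array(p['tool_from_camera'])
    x=T[:3,:3].T@(R.T@(np.array(X)-o['tool_pos'])-T[:3,3]); K=p['camera_matrix']
    th=np.arctan2(np.linalg.norm(x[:2]),x[2]); return np.array([K[0,2],K[1,2]])+K[0,0]*th*x[:2]/np.linalg.norm(x[:2])
E
python3 - <<'E'
from h import *
o=observe();w=read_camera('wrist');save(w,'w1')
print(o['tool_pos'],o['tool_rot'],o['qpos'])
for X in [(.7594,-.182,.017),(.747,-.194,.017),(.528,-.0735,.051),(.628,-.099,.042)]: print(X,wproj(w,o,X))
for q in ['aim_knob_grip','lamp_head','jar_green_mid']:
    print(q,[(np.round(d['location'],4).tolist(),round(d['score'],2)) for d in tip_of(q,w)[:2]])
E
```

```text
[ 0.54380831 -0.07845826  0.28968305] [ 3.13637396e+00 -2.53509667e-03  8.77193272e-02] [-0.28095434  0.38713796  1.46304579 -0.00411901  1.28716572  1.20327356]
(0.7594, -0.182, 0.017) [433.98786935  17.55208284]
(0.747, -0.194, 0.017) [444.44993756  30.5890769 ]
(0.528, -0.0735, 0.051) [307.51673665 235.47159347]
(0.628, -0.099, 0.042) [344.97896967 128.89613842]
aim_knob_grip [([0.5269, -0.0743, 0.051], 0.8)]
lamp_head [([0.6276, -0.1011, 0.0405], 0.78)]
jar_green_mid [([0.7594, -0.186, 0.0169], 0.89)]
```

View pics/w1.png

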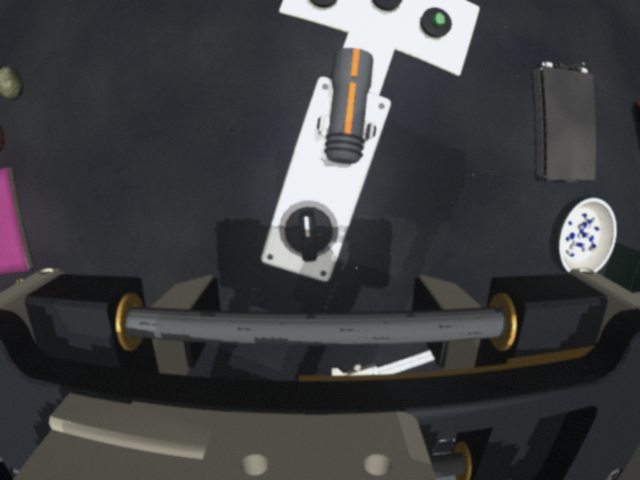

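Run:
```python
from h import *
o=observe();w=read_camera('wrist');a=read_camera('scene');b=read_camera('side')
crop(w,'w2',250,0,500,290,2)
for n,u,z in [('green top',(436.5,22),.022),('bar a',(308,213),.058),('bar b',(308,260),.058),('knob skirt',(308,230),.028),('or rear',(347,134),.085),('or front',(355,50),.074),('hole nl',(269,257),.018),('hole nr',(324,273),.018),('hole fl',(326,87),.018),('hole fr',(382,101),.018)]:
    print(n,wplane(w,o,u,z).round(4))
for p in(a,b):
  for X in [(.7594,-.182,.028),(.747,-.194,.028)]:
    x=P(p)@np.r_[X,1]; print(X,x[:2]/x[2])
```

```text
green top [ 0.7517 -0.1863  0.022 ]
bar a [ 0.5494 -0.0742  0.058 ]
bar b [ 0.5057 -0.0776  0.058 ]
knob skirt [ 0.5268 -0.0756  0.028 ]
or rear [ 0.621  -0.0999  0.085 ]
or front [ 0.6937 -0.1015  0.074 ]
hole nl [ 0.4926 -0.0376  0.018 ]
hole nr [ 0.4798 -0.0958  0.018 ]
hole fl [ 0.6679 -0.0814  0.018 ]
hole fr [ 0.6599 -0.1371  0.018 ]
(0.7594, -0.182, 0.028) [440.2076942 296.220107 ]
(0.747, -0.194, 0.028) [439.95520223 301.57564024]
(0.7594, -0.182, 0.028) [454.25421862 304.79814558]
(0.747, -0.194, 0.028) [453.47089365 313.3658668 ]
```

View pics/w2.png

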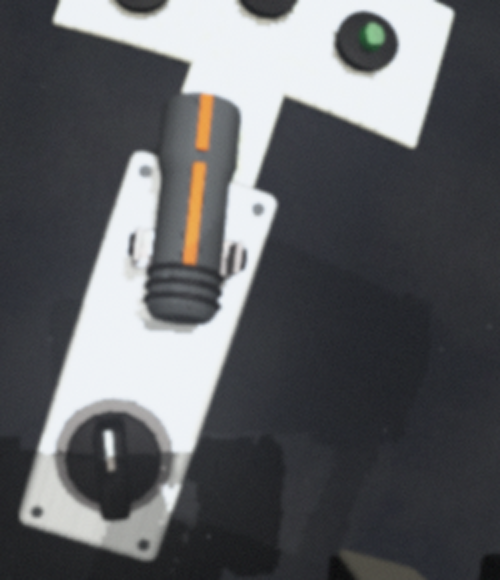

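>>> {"method": "apply_moves", "body": {
  "motion": [
    {"offset": [-16, -5, 20], "rotation": [0, 0, 0.013]},
    {"offset": [0, 0, 30], "rotation": [0, 0, 0]},
    {"offset": [0, 0, 30], "rotation": [0, 0, 0]},
    {"offset": [0, 0, 25], "rotation": [0, 0, 0]},
    {"offset": [0, 0, 15], "rotation": [0, 0, 0]},
    {"offset": [0, 0, 0], "rotation": [0, 0, 0]}
  ]
}}

```text
time: 3.63
tool_pos: [0.5265, -0.0825, 0.1691]
tool_rot: [3.133, -0.011, 0.062]
contact_force: [-0.2, 0.6, -0.6]
opening: 0.0918
```

Run:
```python
from h import *
o=observe();w=read_camera('wrist');save(w,'w3')
print(o['tool_pos'],o['tool_rot'],o['contact_force'])
for q in ['aim_knob_grip','lamp_head','jar_green_mid']:
    print(q,[(np.round(d['location'],4).tolist(),round(d['score'],2)) for d in tip_of(q,w)[:2]])
print(wproj(w,o,[.5273,-.075,.058]))
```

```text
[ 0.52647759 -0.08245645  0.1691283 ] [ 3.13292309 -0.01132029  0.0623832 ] [-0.16386592  0.64319799 -0.58483468]
aim_knob_grip [([0.5278, -0.0759, 0.0519], 0.63)]
lamp_head [([0.6314, -0.101, 0.0439], 0.84)]
jar_green_mid []
[301.23467516 263.16255844]
```

View pics/w3.png

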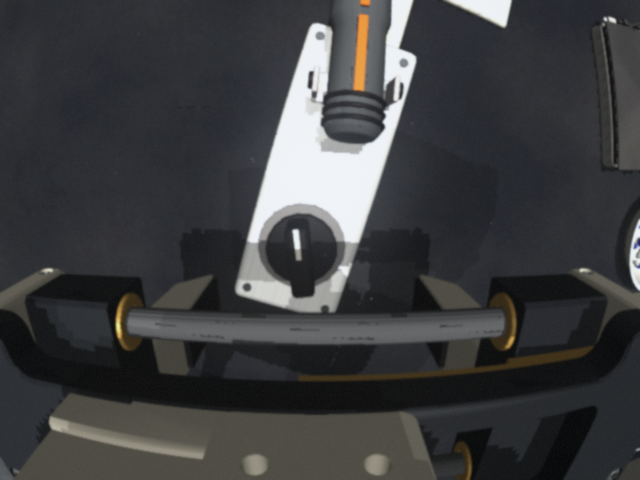

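Run:
```python
from h import *
o=observe();w=read_camera('wrist')
f=wplane(w,o,(297,221),.058);r=wplane(w,o,(302.5,291),.058);m=(f+r)/2
print(f,r,np.linalg.norm(f-r),m,np.arctan2(*(f-r)[[1,0]]))
R=Ro.from_euler('xyz',o['tool_rot']).as_matrix()
ang=np.arctan2(*(f-r)[[1,0]])
for t in ([.5273,-.0757,.104],):
    print((R.T@(np.array(t)-o['tool_pos'])*1000).round(1))
Rt=Ro.from_euler('xyz',[np.pi,0,.085]).as_matrix(); print(Ro.from_matrix(R.T@Rt).as_rotvec().round(4))
```

```text
[ 0.55444287 -0.07166909  0.058     ] [ 0.51165715 -0.07709141  0.058     ] 0.04312794220616724 [ 0.53305001 -0.07438025  0.058     ] 0.1260601286268146
[-2.5 -7.9 69.2]
[ 0.0116 -0.0188 -0.022 ]
```

>>> {"method": "apply_moves", "body": {
  "motion": [
    {"offset": [-1, -8, 10], "rotation": [0.012, -0.019, -0.025]},
    {"offset": [0, 0, 0], "rotation": [0, 0, 0]}
  ]
}}

```text
time: 4.05
tool_pos: [0.5286, -0.0746, 0.1652]
tool_rot: [3.141, -0.003, 0.09]
contact_force: [0.1, 0.2, -0.8]
opening: 0.0919
```

```bash
cat > tgt.py <<'E'
import sys
from h import *
x,y,z,yaw=map(float,sys.argv[1:]); o=observe()
R=Ro.from_euler('xyz',o['tool_rot']).as_matrix()
print(o['tool_pos'].round(4),o['tool_rot'].round(4),o['contact_force'].round(2),o['torque'].round(3),o['opening'],o['time'])
print('off',(R.T@(np.array([x,y,z])-o['tool_pos'])*1000).round(1),'rot',Ro.from_matrix(R.T@Ro.from_euler('xyz',[np.pi,0,yaw]).as_matrix()).as_rotvec().round(4))
E
python3 tgt.py .528 -.0755 .104 .09
```

```text
[ 0.5286 -0.0746  0.1652] [ 3.1412e+00 -3.1000e-03  9.0000e-02] [ 0.05  0.22 -0.77] [ 0.022  0.065 -0.056] 0.09190377255021602 4.05
off [-0.9  0.8 61.2] rot [ 0.0004 -0.0031  0.    ]
```

>>> {"method": "apply_moves", "body": {
  "motion": [
    {"offset": [-1, 1, 18], "rotation": [0, -0.003, 0]},
    {"offset": [0, 0, 18], "rotation": [0, 0, 0]},
    {"offset": [0, 0, 15], "rotation": [0, 0, 0]},
    {"offset": [0, 0, 8], "rotation": [0, 0, 0]},
    {"offset": [0, 0, 0], "rotation": [0, 0, 0]}
  ]
}}

```text
time: 4.47
tool_pos: [0.5303, -0.0747, 0.1068]
tool_rot: [3.139, -0.006, 0.094]
contact_force: [-0.9, 0.5, -1.1]
opening: 0.0918
```

```bash
python3 tgt.py .528 -.0755 .104 .09
```

```text
[ 0.5303 -0.0747  0.1068] [ 3.1391 -0.0062  0.094 ] [-0.93  0.53 -1.1 ] [ 0.049  0.052 -0.016] 0.09178795506585866 4.4667
off [-2.3  0.6  2.8] rot [ 0.0024 -0.0062  0.004 ]
```

>>> {"method": "apply_moves", "body": {
  "motion": [
    {"offset": [-2, 1, 3], "rotation": [0.002, -0.006, 0.004]},
    {"offset": [0, 0, 0], "rotation": [0, 0, 0]}
  ]
}}

```text
time: 4.63
tool_pos: [0.5286, -0.0758, 0.1042]
tool_rot: [3.141, 0.0, 0.09]
contact_force: [-0.1, 0.1, -0.6]
opening: 0.0916
```

>>> {"method": "apply_moves", "body": {
  "motion": [
    {"offset": [0, 0, 0], "rotation": [0, 0, 0]},
    {"offset": [0, 0, 0], "rotation": [0, 0, 0]},
    {"offset": [0, 0, 0], "rotation": [0, 0, 0]},
    {"offset": [0, 0, 0], "rotation": [0, 0, 0]},
    {"offset": [0, 0, 0], "rotation": [0, 0, 0]},
    {"offset": [0, 0, 0], "rotation": [0, 0, 0]},
    {"offset": [0, 0, 0], "rotation": [0, 0, 0]},
    {"offset": [0, 0, 0], "rotation": [0, 0, 0]}
  ],
  "grip": 1.0,
  "grip_force": 15
}}

```text
time: 5.3
tool_pos: [0.5303, -0.0763, 0.1076]
tool_rot: [3.139, -0.006, 0.09]
contact_force: [0.2, -0.2, -0.6]
opening: 0.0434
```

```bash
python3 tgt.py .528 -.0755 .104 .09
python3 - <<'E'
from h import *
b=read_camera('side');crop(b,'d3',180,200,510,370,2.4)
E
```

```text
[ 0.5303 -0.0763  0.1076] [ 3.1391 -0.0055  0.0904] [ 0.18 -0.2  -0.57] [ 0.003  0.055 -0.034] 0.04336071270626719 5.3
off [-2.2 -1.   3.6] rot [ 0.0025 -0.0055  0.0004]
```

View pics/d3.png

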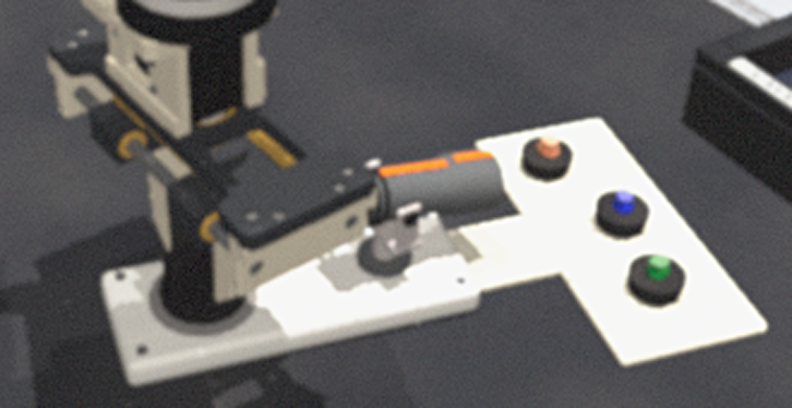

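The fingers are still closing, with the opening at 43 mm. Each zero row lets the tool drift up slightly, so I'll correct for that while they close.

>>> {"method": "apply_moves", "body": {
  "motion": [
    {"offset": [-2, -1, 3.5], "rotation": [0.002, -0.006, 0]},
    {"offset": [-0.3, 0, 0.5], "rotation": [0, -0.001, 0]},
    {"offset": [-0.3, 0, 0.5], "rotation": [0, -0.001, 0]},
    {"offset": [-0.3, 0, 0.5], "rotation": [0, -0.001, 0]},
    {"offset": [-0.3, 0, 0.5], "rotation": [0, -0.001, 0]},
    {"offset": [-0.3, 0, 0.5], "rotation": [0, -0.001, 0]},
    {"offset": [-0.3, 0, 0.5], "rotation": [0, -0.001, 0]}
  ]
}}

```text
time: 5.93
tool_pos: [0.5275, -0.0739, 0.1025]
tool_rot: [-3.14, 0.003, 0.09]
contact_force: [-1.5, 1.3, 5.4]
opening: 0.0141
```

```bash
python3 tgt.py .528 -.0755 .104 .09
```

```text
[ 0.5275 -0.0739  0.1025] [-3.1402  0.0033  0.0899] [-1.45  1.34  5.44] [0.112 0.123 0.037] 0.014129696575059062 5.9333
off [ 0.3  1.7 -1.5] rot [-0.0014  0.0033 -0.0001]
```

The bar is gripped (opening 14.1 mm). Turning it now.

>>> {"method": "apply_moves", "body": {
  "motion": [
    {"offset": [0, 0, 0], "rotation": [0, 0, 0.06]},
    {"offset": [0, 0, 0], "rotation": [0, 0, 0.06]},
    {"offset": [0, 0, 0], "rotation": [0, 0, 0.06]},
    {"offset": [0, 0, 0], "rotation": [0, 0, 0.06]},
    {"offset": [0, 0, 0], "rotation": [0, 0, 0.06]}
  ]
}}

```text
time: 6.35
tool_pos: [0.5275, -0.0737, 0.1025]
tool_rot: [-3.141, 0.004, -0.221]
contact_force: [0.0, 0.3, 2.9]
opening: 0.014
```

```bash
python3 tgt.py .5278 -.0745 .1035 -.3;python3 - <<'E'
from h import *
a=read_camera('scene');b=read_camera('side')
crop(b,'d4',180,200,510,370,2.4)
E,r,f=heading(a,b);print(E,r,f,np.arctan2(*(f-r)[[1,0]]))
E
```

```text
[ 0.5275 -0.0737  0.1025] [-3.1411  0.0036 -0.2212] [0.04 0.3  2.93] [0.145 0.042 0.028] 0.014030813898993735 6.35
off [ 0.4  0.8 -1. ] rot [-0.0003  0.0036  0.0788]
[(array([340.00254215, 264.82403334]), array([383.00801328, 265.44532286]), 56), (array([337.97385695, 271.46163935]), array([387.95312083, 269.03462286]), 116)] [ 0.6214329  -0.10240663  0.08533804] [ 0.69008726 -0.12019392  0.07414966] -0.2535105220669558
```

View pics/d4.png

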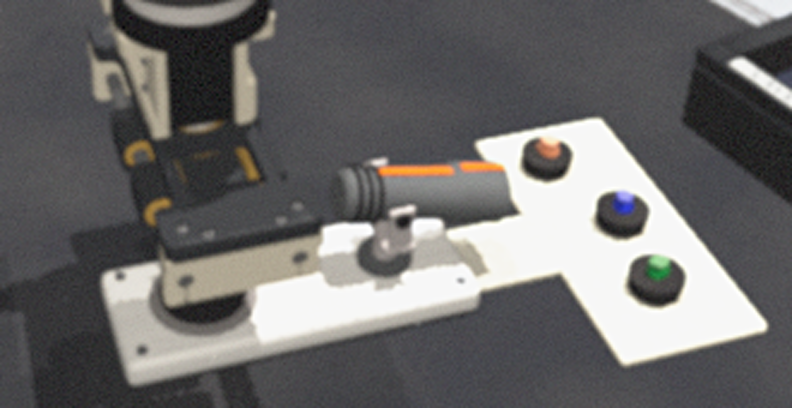

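>>> {"method": "apply_moves", "body": {
  "motion": [
    {"offset": [0, 0, -0.5], "rotation": [0, 0.002, 0.06]},
    {"offset": [0, 0, 0], "rotation": [0, 0, 0.06]},
    {"offset": [0, 0, 0], "rotation": [0, 0, 0.06]},
    {"offset": [0, 0, 0], "rotation": [0, 0, 0.06]},
    {"offset": [0, 0, 0], "rotation": [0, 0, 0.06]},
    {"offset": [0, 0, 0], "rotation": [0, 0, 0.06]}
  ]
}}

```text
time: 6.95
tool_pos: [0.5275, -0.0734, 0.1025]
tool_rot: [-3.142, 0.002, -0.579]
contact_force: [0.5, 0.6, 1.9]
opening: 0.0138
```

```bash
python3 tgt.py .5278 -.0745 .1035 -1.0;python3 - <<'E'
from h import *
a=read_camera('scene');b=read_camera('side')
crop(b,'d5',180,200,510,370,2.4)
E,r,f=heading(a,b);print(r,f,np.arctan2(*(f-r)[[1,0]]))
E
```

```text
[ 0.5275 -0.0734  0.1025] [-3.1415e+00  2.3000e-03 -5.7910e-01] [0.48 0.62 1.94] [0.173 0.035 0.06 ] 0.013750345060142246 6.95
off [ 0.9  0.8 -1. ] rot [4.000e-04 2.300e-03 4.209e-01]
[ 0.62198006 -0.1002188   0.08465075] [ 0.68776446 -0.13029268  0.07305791] -0.4287907916819768
```

View pics/d5.png

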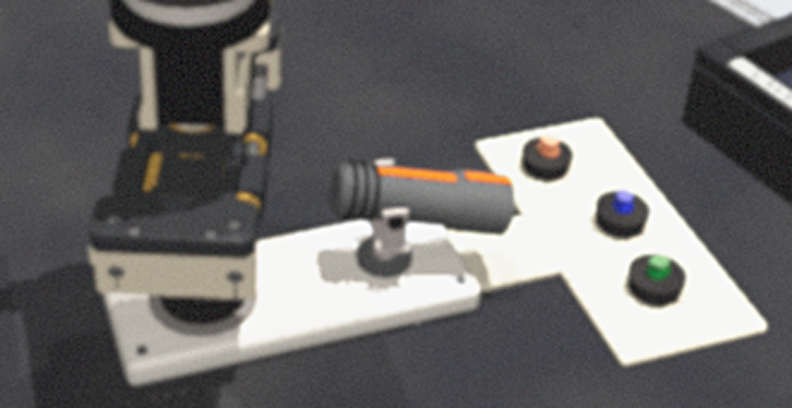

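The side view shows the lamp turning with the knob and the gripper clear of the barrel. Heading is about -0.42, and the target is about -0.62.

>>> {"method": "apply_moves", "body": {
  "motion": [
    {"offset": [0, 0, -0.3], "rotation": [0, 0, 0.06]},
    {"offset": [0, 0, 0], "rotation": [0, 0, 0.06]},
    {"offset": [0, 0, 0], "rotation": [0, 0, 0.06]},
    {"offset": [0, 0, 0], "rotation": [0, 0, 0.06]},
    {"offset": [0, 0, 0], "rotation": [0, 0, 0.06]},
    {"offset": [0, 0, 0], "rotation": [0, 0, 0.06]},
    {"offset": [0, 0, 0], "rotation": [0, 0, 0.05]}
  ]
}}

```text
time: 7.63
tool_pos: [0.5277, -0.0732, 0.1025]
tool_rot: [3.141, 0.002, -0.978]
contact_force: [-0.1, 0.7, 0.9]
opening: 0.0137
```

```bash
python3 tgt.py .5278 -.0745 .1035 -1.0;python3 - <<'E'
from h import *
a=read_camera('scene');b=read_camera('side')
crop(b,'d6',180,200,510,370,2.4);crop(a,'s6',230,220,490,350,3)
E,r,f=heading(a,b);d=f-r;print(E,r,f,np.arctan2(*d[[1,0]]))
for p in(a,b):
    X=f+d*np.array([1,1,0])*1.0
    for g in [(.747,-.194),(.7594,-.183),(.752,-.187)]:
        n=np.array([-d[1],d[0]])/np.hypot(*d[:2]); print(g,((np.array(g)-(r[:2]+f[:2])/2)@n*1000).round(1))
E
```

```text
[ 0.5277 -0.0732  0.1025] [ 3.1413e+00  2.2000e-03 -9.7820e-01] [-0.06  0.7   0.93] [0.221 0.014 0.042] 0.013719698101036156 7.6333
off [ 1.1  0.7 -1. ] rot [0.0004 0.0022 0.0218]
[(array([339.7878691 , 264.16912999]), array([386.07834182, 272.56822992]), 56), (array([336.94752459, 270.27281959]), array([393.17542593, 281.08796091]), 126)] [ 0.62209819 -0.09974283  0.08515424] [ 0.68032352 -0.14241003  0.07378976] -0.6323983230030159
(0.747, -0.194) -2.2
(0.7594, -0.183) 14.0
(0.752, -0.187) 6.4
(0.747, -0.194) -2.2
(0.7594, -0.183) 14.0
(0.752, -0.187) 6.4
```

View pics/d6.png

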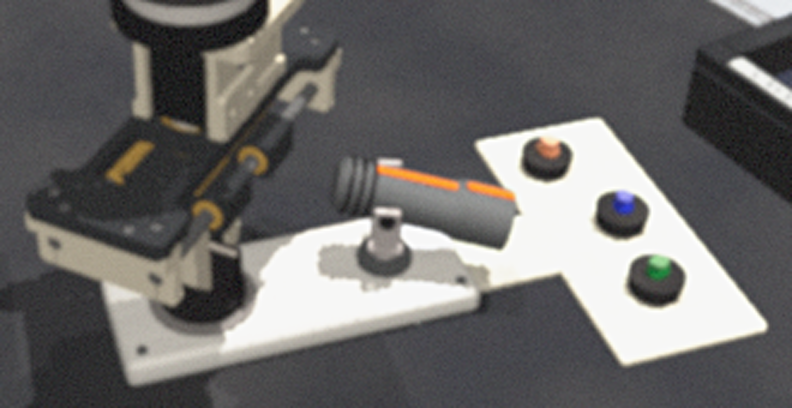

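>>> {"method": "apply_moves", "body": {
  "motion": [
    {"offset": [0, 0, 0], "rotation": [0, 0, 0]},
    {"offset": [0, 0, 0], "rotation": [0, 0, 0]},
    {"offset": [0, 0, 0], "rotation": [0, 0, 0]},
    {"offset": [0, 0, 0], "rotation": [0, 0, 0]},
    {"offset": [0, 0, 0], "rotation": [0, 0, 0]},
    {"offset": [0, 0, -10], "rotation": [0, 0, 0]},
    {"offset": [0, 0, -20], "rotation": [0, 0, 0]},
    {"offset": [0, 0, -30], "rotation": [0, 0, 0]},
    {"offset": [0, 0, -40], "rotation": [0, 0, 0]},
    {"offset": [0, 0, -40], "rotation": [0, 0, 0]},
    {"offset": [0, 0, -40], "rotation": [0, 0, 0]}
  ],
  "grip": 0.5
}}

```text
time: 8.65
tool_pos: [0.5236, -0.0727, 0.2821]
tool_rot: [3.126, 0.02, -0.964]
contact_force: [1.3, -0.6, -0.7]
opening: 0.046
```

```bash
python3 tgt.py .62 -.12 .36 -0.6
```

```text
[ 0.5236 -0.0727  0.2821] [ 3.1263  0.0202 -0.9638] [ 1.35 -0.59 -0.75] [ 0.114 -0.093  0.   ] 0.04601221975148688 8.65
off [ 92.2 -50.9 -80.6] rot [ 0.0114  0.0227 -0.3636]
```

>>> {"method": "apply_moves", "body": {
  "motion": [
    {"offset": [18, -10, -14], "rotation": [0.002, 0.004, -0.06]},
    {"offset": [18, -10, -14], "rotation": [0.002, 0.004, -0.06]},
    {"offset": [18, -10, -14], "rotation": [0.002, 0.004, -0.06]},
    {"offset": [22, -10, -14], "rotation": [0.002, 0.004, -0.06]},
    {"offset": [22, -10, -14], "rotation": [0.002, 0.004, -0.06]},
    {"offset": [22, -10, -14], "rotation": [0, 0, -0.06]},
    {"offset": [0, 0, 0], "rotation": [0, 0, 0]},
    {"offset": [0, 0, 0], "rotation": [0, 0, 0]}
  ]
}}

```text
time: 9.32
tool_pos: [0.6539, -0.1181, 0.3901]
tool_rot: [-3.136, -0.022, -0.583]
contact_force: [-0.4, 0.7, -0.2]
opening: 0.0457
```

Run:
```python
from h import *
o=observe();w=read_camera('wrist');save(w,'w7');a=read_camera('scene');b=read_camera('side')
print(o['tool_pos'],o['tool_rot'])
E,r,f=heading(a,b);print(r,f,np.arctan2(*(f-r)[[1,0]]))
for n,p in(('w',w),('a',a),('b',b)):
  for q in ['aim_knob_grip','lamp_head','jar_green_mid']:
    print(n,q,[(np.round(d['location'],4).tolist(),round(d['score'],2)) for d in tip_of(q,p)[:2]])
```

```text
[ 0.65390007 -0.11812473  0.39011529] [-3.13590243 -0.02229131 -0.58326541]
[ 0.62111103 -0.10026214  0.08567241] [ 0.68116436 -0.14146031  0.07303649] -0.6012859651509959
w aim_knob_grip [([0.5267, -0.073, 0.0527], 0.89)]
w lamp_head [([0.6328, -0.0968, 0.0424], 0.56)]
w jar_green_mid [([0.7606, -0.1835, 0.0168], 0.57)]
a aim_knob_grip [([0.53, -0.073, 0.0517], 0.95)]
a lamp_head [([0.6246, -0.1007, 0.0439], 0.57)]
a jar_green_mid [([0.7562, -0.1865, 0.0175], 0.86)]
b aim_knob_grip [([0.5302, -0.0743, 0.0486], 0.94)]
b lamp_head [([0.6266, -0.0979, 0.041], 0.67)]
b jar_green_mid [([0.7578, -0.1823, 0.0175], 0.58)]
```

View pics/w7.png

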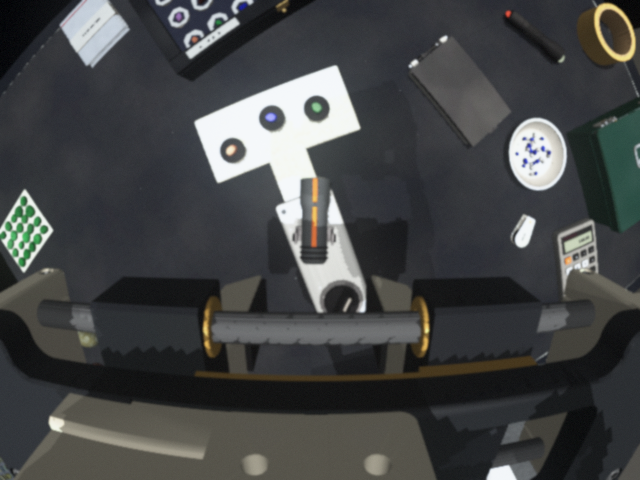

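Run:
```python
from h import *
o=observe();w=read_camera('wrist');crop(w,'w8',250,80,380,320,2.5)
h=cv2.cvtColor(w['img'],cv2.COLOR_RGB2HSV)
def sel(x0,y0,x1,y1,m):
    ys,xs=np.nonzero(m[y0:y1,x0:x1]); return np.c_[xs+x0,ys+y0].astype(float)
or_=sel(295,170,335,255,(h[...,0]>3)&(h[...,0]<22)&(h[...,1]>150)&(h[...,2]>120))
jar=sel(300,90,335,125,h[...,2]<90); 
jc,jr=cv2.minEnclosingCircle(jar.astype(np.float32)); print(len(or_),len(jar),jar.mean(0),jc,jr)
s=or_[:,1]; lo,hi=s.min(),s.max()
# height: .085 at rear to .0735 at front
pts=np.array([wplane(w,o,u,.0735+(u[1]-lo)/(hi-lo)*.0115) for u in or_])
c=pts.mean(0);v=np.linalg.svd(pts[:,:2]-c[:2])[2][0]; v*=np.sign(v[0])
n=np.array([-v[1],v[0]]);print('heading',np.arctan2(v[1],v[0]),c)
for u,z in((jc,.022),(jar.mean(0),.022),(jc,.015)):
    j=wplane(w,o,u,z);print('jar',j,'miss mm',(j[:2]-c[:2])@n*1000,'along from pivot',(j[:2]-[.629,-.1])@v)
```

```text
145 302 [316.56291391 108.        ] (316.5429382324219, 107.51226806640625) 11.553351402282715
heading -0.6051343801112027 [ 0.64616893 -0.10955864  0.08072565]
jar [ 0.7546136  -0.18450423  0.022     ] miss mm 0.05402478062148048 along from pivot 0.15137998227420316
jar [ 0.75408691 -0.18418599  0.022     ] miss mm 0.01612743572387971 along from pivot 0.15076578733022136
jar [ 0.75531196 -0.18493897  0.015     ] miss mm 0.09376002631704936 along from pivot 0.15220164959132979
```

View pics/w8.png

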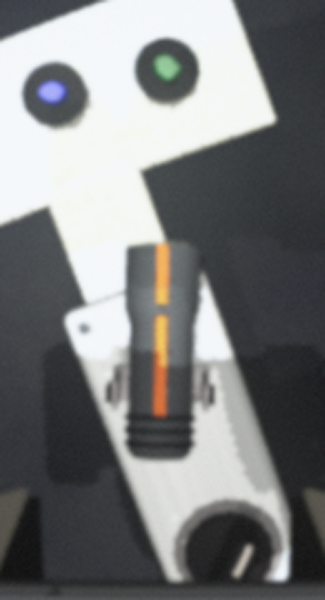

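From above, the orange line runs straight to the green jar at (317,108). I measure a miss of about 0 mm, and the jar is 151 mm from the pivot, as it should be. The gripper is clear, so I'm handing in.

```bash
python3 -c "
from cell import *
print(observe()['time'],hand_in())"
```

```text
the job is handed in; nothing more can be done
9.9667 None
```

I gripped the knob's bar at 15 N, turned it about 1.07 rad clockwise in small steps, let go, and lifted clear. I handed in at about 10 s; no verdict comes back.

- **Aim:** the last wrist picture, taken nearly straight above, put the sight line's heading at -0.605 rad. It passes about 0.1 mm from the jar's middle, with the jar 151 mm from the pivot as described.
- **Second check:** the scene and side cameras gave -0.601 rad for the lamp after release.
- **Disagreement:** the cameras placed the green jar up to about 15 mm apart. By the networks, it was near (0.759, -0.183); by my plane projection in the scene and side views, near (0.746, -0.195). The wrist picture put it at (0.755, -0.185). I relied on the wrist picture because it shows the line and the jar together.
- **Contact:** the largest tool force reading was about 5 N, while closing on the knob. In the pictures the gripper stayed clear of the lamp head, and the arm never went near the jars. I did not measure the knob's speed directly; the aim looked unchanged after letting go.

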